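Seat the filter funnel in the vacuum receiver

ROBOT

A 7-joint arm with a two-finger parallel gripper is mounted at the origin on the work surface. World frame = base frame: x ahead of the robot, y to its left, z up, the work surface at z = 0. Lengths are in m, angles in rad, forces in N, time in s.
With the tool pointing down it reaches from about 0.4 to 0.925 m from the base axis. Payload 5.6 kg.
Tool frame: the origin (TCP) lies at the very end of the fingers, on their centre line; the grasp point (between the pads) lies 19 mm behind it; z points along the fingers, y is the line along which they close (so a half turn about z gives the same grasp; the last joint's range is limited). The gripper opens to 85 mm and grips with 20 to 120 N. Pads are 22 mm wide; open, the fingers measure 114 mm over their backs; the gripper's body (76 mm by 85 mm) begins 54 mm behind the grasp point. The pads swing forward as they close: fully open they stand 13 mm farther back than shut.
Start: joints at [-0.043, 0.468, -0.012, 1.603, 0.006, 1.071, -0.056], TCP at [0.65, -0, 0.231] pointing down, gripper open.
Joint ranges: [-2.53, 2.53], [-0.31, 2.02], [-1.57, 1.55], [0.28, 2.44], [-1.29, 4.43], [0.15, 1.84], [-2.92, 2.92]. Speed limits (rad/s): [2.57, 2.57, 3.14, 3.14, 3.14, 3.14, 3.14].

INTERFACE

Orientations are given as a unit quaternion [w, x, y, z].
In Python, from rig import manip gives the robot as it stands.
- The arm moves only by the tool carry_out, never from a script. Its argument "increments" is a list of rows, each a list of 7 numbers: the closure, from 0 (fully open) to 1 (shut), then the shift along the tool's x, y, z in cm, then the turn, a rotation vector about the tool's x, y, z in degrees. A call has exactly 8 rows; each row shifts and turns the commanded pose from where the row before left it, along the tool's axes as they then stand; what a row does not reach is not made up. A row lasts 1/12 s, in which the tool goes at most 41.7 mm and 7.16 degrees, less where a joint would pass 70% of its speed; a pose out of reach is approached as far as the arm can. A call is refused whole if a number of a shift passes 4.17 or a number of a turn 7.16, either way. A call with a gripper value outside its range is refused whole. The fingers move at their own pace and stop on an object; the grip force is fixed at half the most. Time passes only in rows, so rows that do not move let the fingers close, or fill a call up. It gives the time, the measured TCP pose, the force, the opening and the grip force at its end, in the units of the state.
- manip.get_obs(): the state, without advancing time (a new reading comes with each control period).
- manip.read_camera(name): name is "scene" or "side" or "wrist"; returns a dict with "img" (400x640x3 uint8, red, green, blue), "fx", "fy", "cx", "cy" (pixels), "rvec" (rotation vector, rad) and "tvec" (3), from world to camera coordinates, as OpenCV has them. Camera axes: x right, y down, z forward; pixel columns grow to the right and rows downward; lengths in m; the calibration is good to about 2 mm. The wrist camera is an equidistant fisheye: a pixel r from the principal point sees the ray r / f radians off the axis. A picture is of the moment at which its call begins. There is no depth.
- manip.hand_in(): hands the job in; it is judged then, once.
The state is a dict: "t": time; "joint_pos": joint angles; "qvel": joint speeds; "joint_efforts": joint torques, N m; "ee_pos": TCP position; "eef_rot": TCP orientation; "ft_force": force on the tool from outside, world axes, zero at the start; "torque": the same for the moment, N m; "grip_width": finger opening in m; "grasp_force": force on a finger pad.
Only numpy, scipy, OpenCV 4.12 (cv2) and the standard library are available. Lean on these libraries where they do the work, as an engineer would, in place of code of your own. Each camera call takes 0.05 s, during which the arm holds its last target. There are 200 camera calls.

TASK

Lift the white porcelain filter funnel out of its blue stand and nest its cone in the orange seal on the steel vacuum receiver so that it centres itself, then, to make the joint airtight, press it straight down with about 12 N for a full second, never over 20 N. Let go and leave it sitting upright in the seal, and do not disturb the bottle, the beaker or the jar.

Things in the scene. Friction and masses are not known exactly. Their poses are not given: they have to be found in the camera images.
- funnel: White porcelain filter funnel, 0.13 to 0.23 kg, round about its z axis (up). Origin: tip of the stem, on the axis. Upward from it: stem 14 mm wide to 20 mm; cone 20 mm wide at 20 mm to 48 mm wide at 50 mm (half-angle 25 deg); flat shoulder at 50 mm; open cup, outer width 60 mm, wall 4 mm, from 50 to 95 mm. Grasp across the outside of the cup, any yaw. Starts upright in the stand.
- stand: Blue plastic funnel stand, fixed: foot 90 mm wide, 8 mm high, with an upright tube, outer width 66 mm, inner 53 mm, rim 65 mm above the bench. Origin: centre of the underside. The funnel hangs in it, shoulder on the rim, its origin 15 mm above the stand's.
- receiver: Steel vacuum receiver, fixed: conical flask, foot 120 mm wide, neck 68 mm wide, rim at 110 mm; a hose nipple points along its own +x, 75 mm high, reaching 71 mm from the axis. Origin: centre of the underside, z up its axis. From the neck, on the axis, rises a dark collar with an orange seal; the collar's height differs each time, is not measured, and pressing does not move it.
- seal_low (a point): Point on the receiver's axis 120 mm above the bench, the lowest place of the orange seal's mouth; the real mouth is 0 to 20 mm higher: feel for it. Seal: cone 44 mm wide at the mouth, 25 mm at 20 mm depth, open below; springs down about 4 N per mm, at most 6 mm; rigid sideways. Nested, the funnel's origin is about 45 mm below the mouth (73 to 97 mm above the bench).
- reagent: Amber bottle, diameter 56 mm, 120 mm tall, origin at the centre of its underside. Bystander.
- beaker: Clear glass beaker, diameter 66 mm, 85 mm tall, origin at the centre of its underside. Bystander.
- jar: White plastic jar, diameter 60 mm, 55 mm tall, origin at the centre of its underside. Bystander.
Mind the look-alikes: they are no part of the job. Leave any turquoise or yellow look-alike of the funnel alone.

How it is judged:
On the way, in this order (a step that is already met when the one before it is completed fails the run):
1. the funnel is lifted clear of its stand (z of funnel in the frame of stand above 0.07 m and contact force between funnel and stand below 0.01 N), for 0.1 s.
2. the funnel is nested upright and centred (3 mm) in the seal and pressed on the receiver with 8 to 24 N for half a second (horizontal distance between funnel and receiver below 0.003 m and angle between funnel's own z axis and vertical below 0.06 rad and z of funnel in the frame of receiver below 0.1 m and contact force between funnel and receiver between 8 and 24 N), for 0.5 s.
At the end, for the whole second after the job is handed in: The funnel rests released and still in the receiver's seal: its axis within 3 mm of the receiver's axis, tilt under 0.06 rad (3.4 deg), its origin 65 to 100 mm above the bench and its weight on the seal (horizontal distance between funnel and receiver below 0.003 m and angle between funnel's own z axis and vertical below 0.06 rad and z of funnel in the frame of receiver between 0.065 and 0.1 m and contact force between funnel and receiver above 0.5 N and linear speed of funnel below 0.02 m/s); the robot touches nothing.
It fails at once if the funnel pushed or dropped on the receiver with more than 24 N (contact force between funnel and receiver above 24 N).
It fails at once if the bottle, the beaker or the jar moved by more than 20 mm (distance of any of reagent, beaker, jar from where it was at the start of the episode above 0.02 m).
It also fails if it takes over 58 s, if anything falls off the work surface, if the arm or the gripper's body presses on something with over 40 N, if the wrist force passes 120 N, or if a joint passes its speed limit or range.

## Working session

There is one attempt and no reset: what is moved stays moved. The work goes in short steps, Python scripts to look and compute and a tool call to move; the robot and the scene stay as the last step left them, time stands still between calls to the robot, and variables do not carry over. Pictures are saved under pics/ and viewed, at most 10 in all, crops included, and the job is handed in when it is done.

Besides the shell and the picture viewer there is one more tool, called in YAML: its name, and indented under it one key for each argument. carry_out: Moves the arm, as the interface text tells. Its arguments: {"type":"object","properties":{"increments":{"type":"array","items":{"type":"array","items":{"type":"number"}}}},"required":["increments"]}

```bash
mkdir -p pics; ls; python3 - <<'E'
from rig import manip
import cv2
import numpy as np
s=manip.get_obs(); print(s)
for n in ["scene","side"]:
    c=manip.read_camera(n); cv2.imwrite(f"pics/{n}0.png",c["img"][:,:,::-1])
    R=cv2.Rodrigues(np.array(c["rvec"]))[0]
    print(n,c["fx"],c["fy"],c["cx"],c["cy"],-R.T@np.array(c["tvec"]).ravel(),R[2])
E
```

```text
pics
{'t': 0.0, 'joint_pos': array([-0.04299177,  0.46844086, -0.0115673 ,  1.6036715 ,  0.00597134,
        1.07140854, -0.05629822]), 'qvel': array([ 0.00040873, -0.00182463,  0.00031906,  0.00109374,  0.00052767,
       -0.00066877, -0.00076741]), 'joint_efforts': array([-1.81076980e-04, -5.32374322e+01,  2.12178100e-02, -2.51299274e+01,
        1.13576866e-02,  7.69772858e-03, -1.10212341e-06]), 'ee_pos': array([ 6.49409686e-01, -8.94464500e-05,  2.30277182e-01]), 'eef_rot': array([-6.25584900e-04,  7.07147340e-01,  7.07065586e-01, -7.10864367e-04]), 'ft_force': array([-0.55885709,  0.17596105, -0.75855342]), 'torque': array([ 0.01485084, -0.04394982, -0.03034792]), 'grasp_force': 0.0, 'grip_width': 0.08551496893445756}
scene 419.5489870423464 419.5489870423464 315.48050232569534 204.86927182971928 [ 1.24255216 -0.36484357  0.71506212] [-0.67760904  0.39788135 -0.61849528]
side 498.79368930299296 498.79368930299296 311.7811305662449 196.22674724662923 [ 0.43857289 -0.69620437  0.73985392] [ 0.1468693   0.75715477 -0.63651085]
```

View pics/scene0.png

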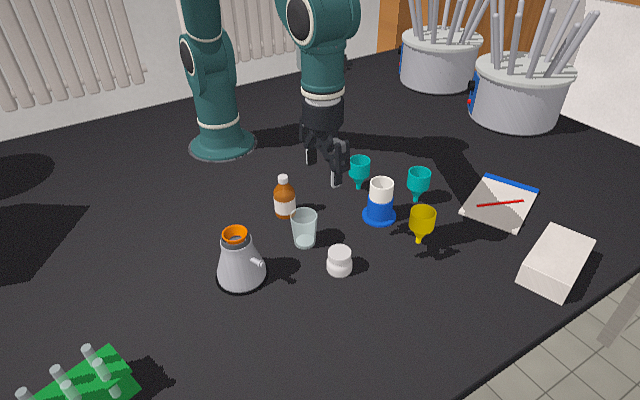

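View pics/side0.png

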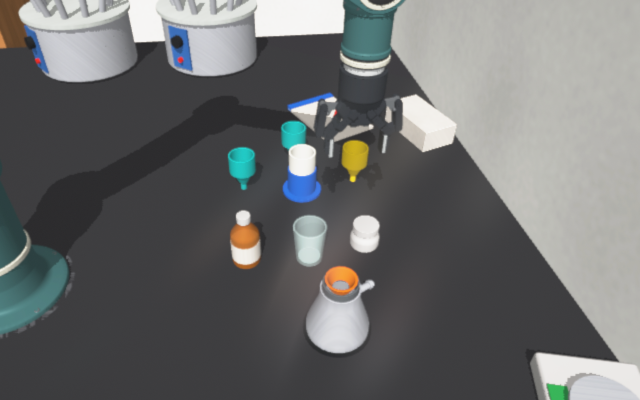

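The scene view shows the funnel at about (381,190) in the blue stand and the orange seal at (234,234). In the side view they are at (302,160) and (341,280). To locate the axes, I'll use the azimuth midpoints of the silhouettes in both views.

```bash
cat > h.py <<'E'
from rig import manip
import cv2, numpy as np
def rays(c,px):
    R=cv2.Rodrigues(np.array(c["rvec"]))[0]; t=np.array(c["tvec"]).ravel()
    px=np.atleast_2d(px).astype(float)
    d=np.c_[(px[:,0]-c["cx"])/c["fx"],(px[:,1]-c["cy"])/c["fy"],np.ones(len(px))]@R
    return -R.T@t,d
RANGES=dict(blue=((100,120,60),(125,255,255)),orange=((5,200,150),(18,255,255)),
 white=((0,0,150),(179,45,255)),steel=((0,0,85),(179,60,255)),amber=((4,120,60),(18,255,255)),glass=((60,12,90),(100,90,255)))
def blob(c,col,box):
    x0,y0,x1,y1=box; hsv=cv2.cvtColor(c["img"],cv2.COLOR_RGB2HSV)
    m=cv2.inRange(hsv,*map(np.array,RANGES[col])); k=np.zeros_like(m); k[y0:y1,x0:x1]=m[y0:y1,x0:x1]
    n,l,s,_=cv2.connectedComponentsWithStats(k); i=1+np.argmax(s[1:,4])
    return np.argwhere(l==i)[:,::-1], s[i]
def azi(c,px):
    o,d=rays(c,px); d0=d.mean(0); a0=np.arctan2(d0[1],d0[0])
    a=(np.arctan2(d[:,1],d[:,0])-a0+np.pi)%(2*np.pi)-np.pi
    return o,a0+(a.min()+a.max())/2,a.max()-a.min()
def axis(A,B):
    (o,a,w),(p,b,v)=A,B
    u=np.array([np.cos(a),np.sin(a)]);q=np.array([np.cos(b),np.sin(b)])
    k=np.linalg.solve(np.c_[u,-q],p[:2]-o[:2])
    return o[:2]+k[0]*u, 2*k[0]*np.sin(w/2), 2*k[1]*np.sin(v/2)
E
python3 - <<'E'
from h import *
C={n:manip.read_camera(n) for n in("scene","side")}
for nm,col,b1,b2 in [("funnel","white",(360,172,402,204),(282,142,324,180)),("stand","blue",(355,180,405,235),(270,155,330,205)),
 ("seal","orange",(215,220,255,250),(320,262,362,300)),("receiver","steel",(210,235,252,300),(300,280,375,355)),
 ("bottle","amber",(268,170,300,222),(225,215,265,272)),("jar","white",(322,240,358,280),(346,214,384,254)),("beaker","glass",(287,203,322,252),(288,214,330,268))]:
    P,s1=blob(C["scene"],col,b1);Q,s2=blob(C["side"],col,b2)
    xy,w1,w2=axis(azi(C["scene"],P),azi(C["side"],Q))
    print(nm,xy.round(4),"diam",round(w1,4),round(w2,4),s1,s2)
E
```

```text
funnel [0.5894 0.2112] diam 0.0588 0.0584 [369 176  25  28 603] [289 144  27  32 749]
stand [0.5885 0.2126] diam 0.0885 0.0901 [362 194  34  34 738] [282 167  39  36 926]
seal [ 0.6007 -0.1838] diam 0.0505 0.0279 [222 225  25  19 295] [338 270  19  23 155]
receiver [ 0.5824 -0.1895] diam 0.0894 0.119 [ 216  235   36   58 1571] [ 300  280   75   74 4066]
bottle [0.445  0.0079] diam 0.055 0.0558 [273 183  22  20 333] [230 223  30  26 589]
jar [0.6912 0.018 ] diam 0.0553 0.0573 [327 244  25  33 713] [351 215  29  38 901]
beaker [ 0.5694 -0.0034] diam 0.0644 0.0659 [290 207  28  43 832] [ 292  214   35   52 1374]
```

```bash
python3 - <<'E'
from h import *
RANGES["orange"]=((3,130,80),(24,255,255))
C={n:manip.read_camera(n) for n in("scene","side")}
P,s1=blob(C["scene"],"orange",(215,220,258,252));Q,s2=blob(C["side"],"orange",(318,262,364,302))
xy,w1,w2=axis(azi(C["scene"],P),azi(C["side"],Q));print(xy,w1,w2,s1,s2)
# foot of flask: steel widths per row, lower part only
for n,b in(("scene",(205,262,252,300)),("side",(295,300,380,356))):
    R,s=blob(C[n],"steel",b); o,a,w=azi(C[n],R); r=np.linalg.norm(o[:2]-xy)
    print(n,s,"lateral offset of foot vs seal mm",1e3*r*np.sin(a-np.arctan2(*(xy-o[:2])[::-1])),"diam",2*r*np.sin(w/2))
# height of mouth rim: near/far edge of the orange ring in each view
for n,M in(("scene",P),("side",Q)):
    o,d=rays(C[n],M); r=np.linalg.norm(xy-o[:2]); h=np.hypot(d[:,0],d[:,1])
    i=M[:,1].argmin();
    for rad in(.022,.026,.03): print(n,rad,"rim z from far edge",o[2]+d[i,2]/h[i]*(r+rad))
im=C["side"]["img"][190:360,270:400,::-1]; im2=C["scene"]["img"][190:360,190:320,::-1]
cv2.imwrite("pics/c.png",cv2.resize(np.hstack([im2,im]),None,fx=3,fy=3,interpolation=cv2.INTER_CUBIC))
E
```

```text
[ 0.59070968 -0.18011608] 0.053026770220105886 0.05247452884522289 [222 224  26  21 370] [325 266  33  29 610]
scene [216 262  36  31 997] lateral offset of foot vs seal mm 15.667370208676939 diam 0.07972899908441952
side [ 295  300   75   54 3220] lateral offset of foot vs seal mm 9.370162174119264 diam 0.12968984210127238
scene 0.022 rim z from far edge 0.13591668676241098
scene 0.026 rim z from far edge 0.13260497678293015
scene 0.03 rim z from far edge 0.1292932668034492
side 0.022 rim z from far edge 0.13255432199189565
side 0.026 rim z from far edge 0.12821681841614418
side 0.03 rim z from far edge 0.12387931484039283
```

View pics/c.png

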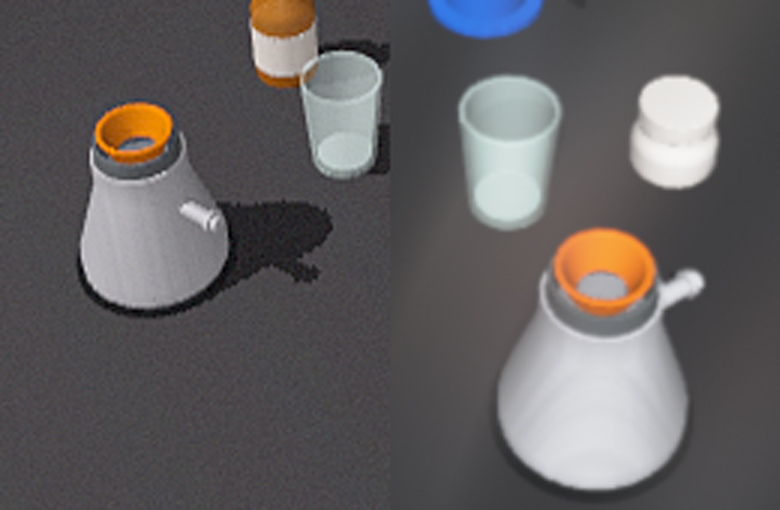

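The crop shows an open, circular seal mouth. Its axis is at about (0.591, -0.180) with the rim near z 0.13, and both views agree on a diameter of 52–53 mm. Next I'll check how close the look-alikes are, so the fingers have room.

```bash
python3 - <<'E'
from h import *
RANGES["turq"]=((82,120,60),(97,255,255)); RANGES["yel"]=((22,130,60),(34,255,255))
C={n:manip.read_camera(n) for n in("scene","side")}
for nm,col,b1,b2 in[("t1","turq",(345,150,373,192),(225,145,262,192)),("t2","turq",(403,160,436,205),(278,118,312,150)),("y","yel",(405,200,440,245),(338,138,372,185))]:
    P,_=blob(C["scene"],col,b1);Q,_=blob(C["side"],col,b2); print(nm,axis(azi(C["scene"],P),azi(C["side"],Q)))
E
```

```text
t1 (array([0.45495187, 0.24102748]), np.float64(0.05998445235818154), np.float64(0.06002042523575522))
t2 (array([0.5887671 , 0.33935039]), np.float64(0.05980470694591416), np.float64(0.06155104182655621))
y (array([0.71795707, 0.23368161]), np.float64(0.060040618028525686), np.float64(0.06138224560472481))
```

carry_out:
  increments:
    - [0,2.65,-0.76,0,0,0,0]
    - [0,2.65,-0.76,0,0,0,0]
    - [0,2.65,-0.76,0,0,0,0]
    - [0,2.65,-0.76,0,0,0,0]
    - [0,2.65,-0.76,0,0,0,0]
    - [0,2.65,-0.76,0,0,0,0]
    - [0,2.65,-0.76,0,0,0,0]
    - [0,2.65,-0.76,0,0,0,0]

```text
t: 1.07
ee_pos: [0.5888, 0.2132, 0.2314]
eef_rot: [0.0, 0.707, 0.707, 0.0]
ft_force: [0.0, 0.9, 0.7]
grip_width: 0.0853
grasp_force: 0.0
```

carry_out:
  increments:
    - [0,-0.1,0,2.2,0,0,0]
    - [0,0,0,2.2,0,0,0]
    - [0,0,0,2.2,0,0,0]
    - [0,0,0,2.2,0,0,0]
    - [0,0,0,2.2,0,0,0]
    - [0,0,0,2.2,0,0,0]
    - [0,0,0,1.6,0,0,0]
    - [0,0,0,0.7,0,0,0]

```text
t: 1.73
ee_pos: [0.5877, 0.2103, 0.0737]
eef_rot: [-0.001, 0.707, 0.707, -0.002]
ft_force: [-0.7, 0.2, -0.2]
grip_width: 0.0854
grasp_force: 0.0
```

carry_out:
  increments:
    - [0.1,0,0,0.1,0,0,0]
    - [0.2,0,0,0,0,0,0]
    - [0.3,0,0,0,0,0,0]
    - [0.5,0,0,0,0,0,0]
    - [1,0,0,0,0,0,0]
    - [1,0,0,0,0,0,0]
    - [1,0,0,0,0,0,0]
    - [1,0,0,0,0,0,0]

```text
t: 2.4
ee_pos: [0.5903, 0.2114, 0.077]
eef_rot: [0.001, 0.707, 0.707, 0.001]
ft_force: [-1.3, -0.4, 6.4]
grip_width: 0.0581
grasp_force: 65.0
```

carry_out:
  increments:
    - [1,0,0,-0.5,0,0,0]
    - [1,0,0,-1.5,0,0,0]
    - [1,0,0,-2.5,0,0,0]
    - [1,0,0,-3,0,0,0]
    - [1,0,0,-3,0,0,0]
    - [1,0,0,-3,0,0,0]
    - [1,0,0,-3,0,0,0]
    - [1,0,0,-2,0,0,0]

```text
t: 3.07
ee_pos: [0.5898, 0.2111, 0.2637]
eef_rot: [0.001, 0.707, 0.707, 0.002]
ft_force: [0.7, 1.3, -1.3]
grip_width: 0.0585
grasp_force: 64.7
```

carry_out:
  increments:
    - [1,0,0,0,0,0,0]
    - [1,0,0,0,0,0,0]
    - [1,0,0,0,0,0,0]
    - [1,0,0,0,0,0,0]
    - [1,0,0,0,0,0,0]
    - [1,0,0,0,0,0,0]
    - [1,0,0,0,0,0,0]
    - [1,0,0,0,0,0,0]

```text
t: 3.73
ee_pos: [0.5891, 0.2109, 0.2598]
eef_rot: [-0.0, 0.707, 0.707, -0.0]
ft_force: [-1.1, 0.6, -1.6]
grip_width: 0.0583
grasp_force: 64.7
```

```bash
python3 - <<'E'
from h import *
print(manip.get_obs()["ee_pos"])
c=[manip.read_camera(n)["img"][:,:,::-1] for n in("scene","side")]
o=[cv2.resize(c[0][60:240,300:500],None,fx=2,fy=2),cv2.resize(c[1][40:220,220:420],None,fx=2,fy=2)]
cv2.imwrite("pics/d.png",np.hstack(o))
E
```

```text
[0.58909717 0.21090779 0.25975685]
```

View pics/d.png

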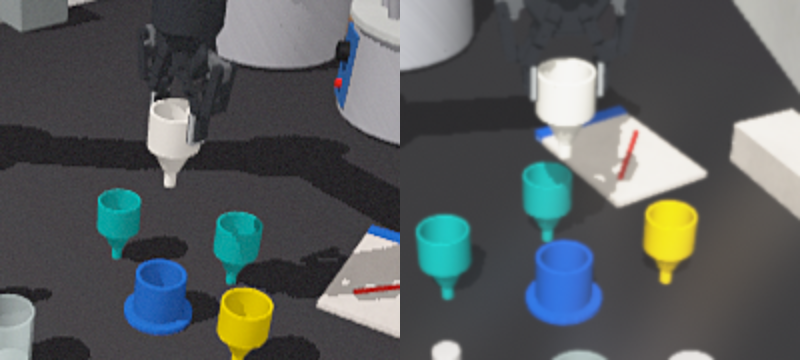

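The funnel is out of the empty stand and hanging upright in the pads: the stem tip is at about (170,185) in the left crop and the cup at (566,95) in the right. Next I'll carry it above the beaker and bottle to the receiver.

carry_out:
  increments:
    - [1,-1.5,0,0,0,0,0]
    - [1,-2.6,0,0,0,0,0]
    - [1,-2.8,0,0,0,0,0]
    - [1,-2.8,0,0,0,0,0]
    - [1,-2.8,0,0,0,0,0]
    - [1,-2.8,0,0,0,0,0]
    - [1,-2.8,0,0,0,0,0]
    - [1,-2.8,0,0,0,0,0]

```text
t: 4.5
ee_pos: [0.5887, -0.0008, 0.2605]
eef_rot: [0.0, 0.707, 0.707, -0.0]
ft_force: [-0.5, 0.4, -1.7]
grip_width: 0.0588
grasp_force: 64.7
```

carry_out:
  increments:
    - [1,-2.8,0,0,0,0,0]
    - [1,-2.8,0,0,0,0,0]
    - [1,-2.8,0,0,0,0,0]
    - [1,-2.8,0,0,0,0,0]
    - [1,-2.8,0,0,0,0,0]
    - [1,-2.6,0,0,0,0,0]
    - [1,-1.6,0.15,0,0,0,0]
    - [1,0,0,0,0,0,0]

```text
t: 5.17
ee_pos: [0.5892, -0.1869, 0.2604]
eef_rot: [0.001, 0.71, 0.704, -0.001]
ft_force: [-0.8, -0.8, -1.4]
grip_width: 0.0585
grasp_force: 64.7
```

carry_out:
  increments:
    - [1,0,0,0.5,0,0,0]
    - [1,0,0,0.5,0,0,0]
    - [1,0,0,0.5,0,0,0]
    - [1,0,0,0,0,0,0]
    - [1,0,0,0,0,0,0]
    - [1,0,0,0,0,0,0]
    - [1,0,0,0,0,0,0]
    - [1,0,0,0,0,0,0]

```text
t: 5.83
ee_pos: [0.5909, -0.1798, 0.2456]
eef_rot: [0.0, 0.707, 0.707, 0.0]
ft_force: [0.3, 0.5, -2.0]
grip_width: 0.0586
grasp_force: 64.7
```

```bash
python3 - <<'E'
from h import *
RANGES["orange"]=((3,130,80),(24,255,255)); RANGES["white"]=((0,0,120),(179,60,255))
s=manip.get_obs(); print(s["ee_pos"],s["ft_force"])
C={n:manip.read_camera(n) for n in("scene","side")}
P,s1=blob(C["scene"],"orange",(210,215,262,255));Q,s2=blob(C["side"],"orange",(310,250,370,305))
print("seal",axis(azi(C["scene"],P),azi(C["side"],Q)),s1,s2)
for n,c in C.items():
    R=cv2.Rodrigues(np.array(c["rvec"]))[0]
    for z in(.185,.205,.235,.28):
        p=R@np.array([s["ee_pos"][0],s["ee_pos"][1],z])+np.array(c["tvec"]).ravel();print(n,z,(p[:2]/p[2]*c["fx"]+[c["cx"],c["cy"]]).round(1))
o=[cv2.resize(C["scene"]["img"][130:310,140:340,::-1],None,fx=2,fy=2),cv2.resize(C["side"]["img"][150:330,240:440,::-1],None,fx=2,fy=2)]
cv2.imwrite("pics/e.png",np.hstack(o))
E
```

```text
[ 0.59089278 -0.17982999  0.24557803] [ 0.32470101  0.49685647 -1.96884229]
seal (array([ 0.59070968, -0.18011608]), np.float64(0.053026770220105886), np.float64(0.05247452884522289)) [222 224  26  21 369] [325 266  33  29 602]
scene 0.185 [230.8 212.2]
scene 0.205 [229.4 204.4]
scene 0.235 [227.1 192.2]
scene 0.28 [223.6 172.8]
side 0.185 [343.4 253.7]
side 0.205 [344.3 244.4]
side 0.235 [345.6 230. ]
side 0.28 [347.7 206.8]
```

View pics/e.png

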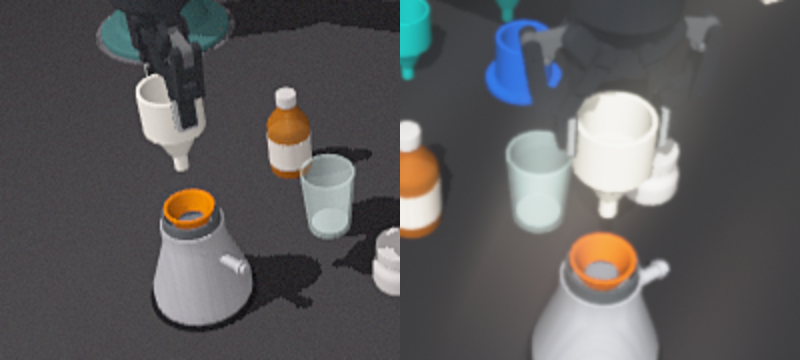

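The stem tip is at about (230,212) in the scene view and (343,254) in the side view. That is where a tip on the TCP axis at z 0.185 should appear, so the funnel is centred over the seal with origin = TCP - 60 mm. I'll lower it to just above the earliest possible contact and measure the axis again.

carry_out:
  increments:
    - [1,0,0,1,0,0,0]
    - [1,0,0,1.5,0,0,0]
    - [1,0,0,1.5,0,0,0]
    - [1,0,0,1.5,0,0,0]
    - [1,0,0,1.0,0,0,0]
    - [1,0,0,0.7,0,0,0]
    - [1,0,0,0.3,0,0,0]
    - [1,0,0,0,0,0,0]

```text
t: 6.6
ee_pos: [0.5904, -0.18, 0.1696]
eef_rot: [-0.0, 0.707, 0.707, -0.0]
ft_force: [0.2, 0.0, -1.9]
grip_width: 0.0587
grasp_force: 64.6
```

carry_out:
  increments:
    - [1,0,0,0.1,0,0,0]
    - [1,0,0,0.1,0,0,0]
    - [1,0,0,0,0,0,0]
    - [1,0,0,0,0,0,0]
    - [1,0,0,0,0,0,0]
    - [1,0,0,0,0,0,0]
    - [1,0,0,0,0,0,0]
    - [1,0,0,0,0,0,0]

```text
t: 7.27
ee_pos: [0.5907, -0.18, 0.1684]
eef_rot: [0.0, 0.707, 0.707, 0.0]
ft_force: [-0.9, 0.0, -1.8]
grip_width: 0.0588
grasp_force: 64.7
```

```bash
python3 - <<'E'
from h import *
s=manip.get_obs(); print(s["ee_pos"],s["ft_force"])
C={n:manip.read_camera(n) for n in("scene","side")}
o=[cv2.resize(C["scene"]["img"][160:290,180:300,::-1],None,fx=3,fy=3,interpolation=2),cv2.resize(C["side"]["img"][200:330,280:400,::-1],None,fx=3,fy=3,interpolation=2)]
cv2.imwrite("pics/f.png",np.hstack(o))
E
```

```text
[ 0.59072154 -0.18004103  0.16838281] [-0.93696794  0.04314308 -1.77466608]
```

View pics/f.png

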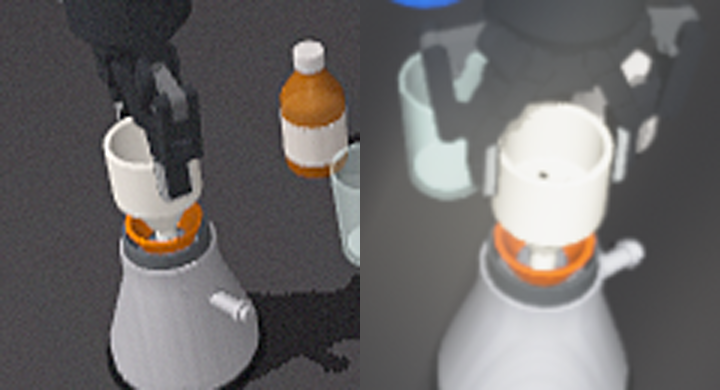

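The stem is inside the seal mouth on the axis, with the cup still clear above it. From here I'll feel downward in small steps. The hanging baseline is fz ≈ -1.9 N.

carry_out:
  increments:
    - [1,0,0,0.1,0,0,0]
    - [1,0,0,0.1,0,0,0]
    - [1,0,0,0.1,0,0,0]
    - [1,0,0,0.1,0,0,0]
    - [1,0,0,0.1,0,0,0]
    - [1,0,0,0.1,0,0,0]
    - [1,0,0,0.1,0,0,0]
    - [1,0,0,0.1,0,0,0]

```text
t: 8.03
ee_pos: [0.5907, -0.18, 0.1602]
eef_rot: [0.0, 0.707, 0.707, 0.0]
ft_force: [-0.1, 0.8, -2.1]
grip_width: 0.0579
grasp_force: 64.7
```

carry_out:
  increments:
    - [1,0,0,0.05,0,0,0]
    - [1,0,0,0.05,0,0,0]
    - [1,0,0,0.05,0,0,0]
    - [1,0,0,0.05,0,0,0]
    - [1,0,0,0.05,0,0,0]
    - [1,0,0,0.05,0,0,0]
    - [1,0,0,0,0,0,0]
    - [1,0,0,0,0,0,0]

```text
t: 8.7
ee_pos: [0.5907, -0.18, 0.1573]
eef_rot: [-0.0, 0.707, 0.707, -0.0]
ft_force: [-0.0, -0.5, -1.4]
grip_width: 0.0586
grasp_force: 64.7
```

carry_out:
  increments:
    - [1,0,0,0.05,0,0,0]
    - [1,0,0,0.05,0,0,0]
    - [1,0,0,0.05,0,0,0]
    - [1,0,0,0.05,0,0,0]
    - [1,0,0,0.05,0,0,0]
    - [1,0,0,0.05,0,0,0]
    - [1,0,0,0,0,0,0]
    - [1,0,0,0,0,0,0]

```text
t: 9.37
ee_pos: [0.5907, -0.1801, 0.1542]
eef_rot: [-0.0, 0.707, 0.707, -0.0]
ft_force: [0.5, 0.2, -1.7]
grip_width: 0.0587
grasp_force: 64.7
```

carry_out:
  increments:
    - [1,0,0,0.05,0,0,0]
    - [1,0,0,0.05,0,0,0]
    - [1,0,0,0.05,0,0,0]
    - [1,0,0,0.05,0,0,0]
    - [1,0,0,0.05,0,0,0]
    - [1,0,0,0.05,0,0,0]
    - [1,0,0,0,0,0,0]
    - [1,0,0,0,0,0,0]

```text
t: 10.03
ee_pos: [0.5907, -0.18, 0.1512]
eef_rot: [-0.0, 0.707, 0.707, -0.0]
ft_force: [-0.5, -0.0, -1.5]
grip_width: 0.0585
grasp_force: 64.7
```

carry_out:
  increments:
    - [1,0,0,0.05,0,0,0]
    - [1,0,0,0.05,0,0,0]
    - [1,0,0,0.05,0,0,0]
    - [1,0,0,0.05,0,0,0]
    - [1,0,0,0.05,0,0,0]
    - [1,0,0,0.05,0,0,0]
    - [1,0,0,0,0,0,0]
    - [1,0,0,0,0,0,0]

```text
t: 10.7
ee_pos: [0.5907, -0.1801, 0.1482]
eef_rot: [-0.0, 0.707, 0.707, -0.0]
ft_force: [-0.0, 0.1, -1.2]
grip_width: 0.0588
grasp_force: 64.7
```

carry_out:
  increments:
    - [1,0,0,0.05,0,0,0]
    - [1,0,0,0.05,0,0,0]
    - [1,0,0,0.05,0,0,0]
    - [1,0,0,0.05,0,0,0]
    - [1,0,0,0.05,0,0,0]
    - [1,0,0,0.05,0,0,0]
    - [1,0,0,0,0,0,0]
    - [1,0,0,0,0,0,0]

```text
t: 11.37
ee_pos: [0.5906, -0.1801, 0.1455]
eef_rot: [-0.0, 0.707, 0.707, -0.0]
ft_force: [-1.6, 0.3, 3.3]
grip_width: 0.0581
grasp_force: 65.0
```

Contact is at TCP z ≈ 0.146, with about 5 N on the seal. I'll press a little more and watch the lateral force.

carry_out:
  increments:
    - [1,0,-0.03,0.04,0,0,0]
    - [1,0,0,0.04,0,0,0]
    - [1,0,0,0.04,0,0,0]
    - [1,0,0,0,0,0,0]
    - [1,0,0,0,0,0,0]
    - [1,0,0,0,0,0,0]
    - [1,0,0,0,0,0,0]
    - [1,0,0,0,0,0,0]

```text
t: 12.03
ee_pos: [0.5906, -0.1801, 0.1446]
eef_rot: [0.0, 0.707, 0.707, 0.0]
ft_force: [-2.9, 1.1, 6.1]
grip_width: 0.0585
grasp_force: 65.3
```

carry_out:
  increments:
    - [1,0.02,-0.04,0.03,0,0,0]
    - [1,0.02,-0.04,0.03,0,0,0]
    - [1,0,0,0.04,0,0,0]
    - [1,0,0,0,0,0,0]
    - [1,0,0,0,0,0,0]
    - [1,0,0,0,0,0,0]
    - [1,0,0,0,0,0,0]
    - [1,0,0,0,0,0,0]

```text
t: 12.7
ee_pos: [0.5905, -0.18, 0.1442]
eef_rot: [0.001, 0.707, 0.707, 0.001]
ft_force: [-1.0, 0.2, 6.6]
grip_width: 0.0584
grasp_force: 65.4
```

carry_out:
  increments:
    - [1,0,-0.02,0.05,0,0,0]
    - [1,0,0,0.05,0,0,0]
    - [1,0,0,0.03,0,0,0]
    - [1,0,0,0,0,0,0]
    - [1,0,0,0,0,0,0]
    - [1,0,0,0,0,0,0]
    - [1,0,0,0,0,0,0]
    - [1,0,0,0,0,0,0]

```text
t: 13.37
ee_pos: [0.5905, -0.1801, 0.1434]
eef_rot: [0.001, 0.707, 0.707, 0.001]
ft_force: [-2.8, 0.4, 9.6]
grip_width: 0.0588
grasp_force: 65.6
```

carry_out:
  increments:
    - [1,0,-0.02,0.02,0,0,0]
    - [1,0,0,0,0,0,0]
    - [1,0,0,0,0,0,0]
    - [1,0,0,0,0,0,0]
    - [1,0,0,0,0,0,0]
    - [1,0,0,0,0,0,0]
    - [1,0,0,0,0,0,0]
    - [1,0,0,0,0,0,0]

```text
t: 14.03
ee_pos: [0.5905, -0.18, 0.1434]
eef_rot: [0.001, 0.707, 0.707, 0.001]
ft_force: [-1.9, 0.9, 9.9]
grip_width: 0.0586
grasp_force: 65.6
```

carry_out:
  increments:
    - [1,0,0,0,0,0,0]
    - [1,0,0,0,0,0,0]
    - [1,0,0,0,0,0,0]
    - [1,0,0,0,0,0,0]
    - [1,0,0,0,0,0,0]
    - [1,0,0,0,0,0,0]
    - [1,0,0,0,0,0,0]
    - [1,0,0,0,0,0,0]

```text
t: 14.7
ee_pos: [0.5905, -0.18, 0.1433]
eef_rot: [0.001, 0.707, 0.707, 0.001]
ft_force: [-1.9, 1.1, 10.5]
grip_width: 0.0587
grasp_force: 65.6
```

carry_out:
  increments:
    - [1,0,0,0,0,0,0]
    - [1,0,0,0,0,0,0]
    - [1,0,0,0,0,0,0]
    - [1,0,0,0,0,0,0]
    - [1,0,0,0,0,0,0]
    - [1,0,0,0,0,0,0]
    - [1,0,0,0,0,0,0]
    - [1,0,0,0,0,0,0]

```text
t: 15.37
ee_pos: [0.5905, -0.18, 0.1433]
eef_rot: [0.001, 0.707, 0.707, 0.001]
ft_force: [-2.0, 0.5, 10.1]
grip_width: 0.0583
grasp_force: 65.6
```

It held about 12 N for 2 s. Next I'll unload to near zero and open gently.

carry_out:
  increments:
    - [1,0,0,-0.1,0,0,0]
    - [1,0,0,-0.1,0,0,0]
    - [1,0,0,-0.1,0,0,0]
    - [1,0,0,0,0,0,0]
    - [1,0,0,0,0,0,0]
    - [1,0,0,0,0,0,0]
    - [1,0,0,0,0,0,0]
    - [1,0,0,0,0,0,0]

```text
t: 16.03
ee_pos: [0.5902, -0.1798, 0.145]
eef_rot: [0.001, 0.707, 0.707, 0.001]
ft_force: [4.1, -0.1, 3.9]
grip_width: 0.0584
grasp_force: 65.1
```

carry_out:
  increments:
    - [1,0,0.04,-0.05,0,0,0]
    - [1,0,0.04,-0.05,0,0,0]
    - [1,0,0,0,0,0,0]
    - [1,0,0,0,0,0,0]
    - [1,0,0,0,0,0,0]
    - [1,0,0,0,0,0,0]
    - [1,0,0,0,0,0,0]
    - [1,0,0,0,0,0,0]

```text
t: 16.7
ee_pos: [0.5902, -0.1797, 0.1456]
eef_rot: [0.0, 0.707, 0.707, 0.0]
ft_force: [4.9, -2.0, 2.1]
grip_width: 0.0584
grasp_force: 64.9
```

carry_out:
  increments:
    - [1,-0.03,0.06,0,0,0,0]
    - [1,0,0.06,0,0,0,0]
    - [1,0,0,0,0,0,0]
    - [1,0,0,0,0,0,0]
    - [1,0,0,0,0,0,0]
    - [1,0,0,0,0,0,0]
    - [1,0,0,0,0,0,0]
    - [1,0,0,0,0,0,0]

```text
t: 17.37
ee_pos: [0.5905, -0.1798, 0.1453]
eef_rot: [-0.001, 0.707, 0.707, -0.0]
ft_force: [-0.5, -1.0, 3.1]
grip_width: 0.0583
grasp_force: 65.1
```

Lateral force is nearly gone, so I'll open slowly.

carry_out:
  increments:
    - [0.5,0,0,0,0,0,0]
    - [0.3,0,0,0,0,0,0]
    - [0.25,0,0,0,0,0,0]
    - [0.2,0,0,0,0,0,0]
    - [0.15,0,0,0,0,0,0]
    - [0.1,0,0,0,0,0,0]
    - [0,0,0,0,0,0,0]
    - [0,0,0,0,0,0,0]

```text
t: 18.03
ee_pos: [0.5912, -0.1799, 0.1455]
eef_rot: [-0.0, 0.707, 0.707, -0.0]
ft_force: [0.5, -0.1, 0.0]
grip_width: 0.0854
grasp_force: 0.0
```

carry_out:
  increments:
    - [0,0,0,0,0,0,0]
    - [0,0,0,-0.5,0,0,0]
    - [0,0,0,-1,0,0,0]
    - [0,0,0,-1.5,0,0,0]
    - [0,0,0,-2,0,0,0]
    - [0,0,0,-2,0,0,0]
    - [0,0,0,-2,0,0,0]
    - [0,0,0,-1.5,0,0,0]

```text
t: 18.7
ee_pos: [0.5919, -0.1802, 0.2537]
eef_rot: [0.001, 0.707, 0.707, 0.001]
ft_force: [0.1, 0.8, 0.2]
grip_width: 0.0855
grasp_force: 0.0
```

```bash
python3 - <<'E'
from h import *
s=manip.get_obs(); print(s["ee_pos"],s["ft_force"],s["grip_width"])
C={n:manip.read_camera(n) for n in("scene","side")}
RANGES["white"]=((0,0,175),(179,45,255))
o=[cv2.resize(C["scene"]["img"][160:290,180:300,::-1],None,fx=3,fy=3,interpolation=2),cv2.resize(C["side"]["img"][200:330,280:400,::-1],None,fx=3,fy=3,interpolation=2)]
cv2.imwrite("pics/g.png",np.hstack(o))
E
```

```text
[ 0.59187549 -0.18017251  0.2536941 ] [0.06531073 0.8450005  0.19971796] 0.08545599723136658
```

View pics/g.png

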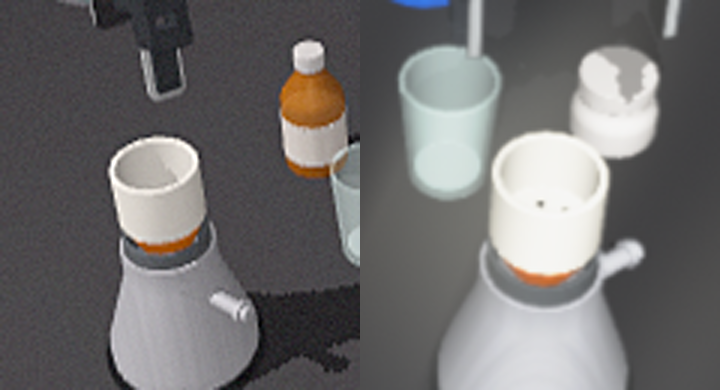

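The funnel is released and nested, with the cup at about (157,190) in the left crop and (549,200) in the right. The beaker, jar and bottle are in place. I'll check tilt and centring numerically before handing in.

```bash
python3 - <<'E'
from h import *
RANGES["white"]=((0,0,120),(40,60,255))
C={n:manip.read_camera(n) for n in("scene","side")}
B={"scene":(210,200,252,241),"side":(438-0-0 and 438,0,0,0)}
B["side"]=(440,243,484,292); B["side"]=(280+150,0,0,0)
B={"scene":(213,203,252,240),"side":(440-0,0,0,0)}
B["side"]=(280+(485-360)//3,200+128//3,280+(612-360)//3,200+265//3)
M={n:blob(C[n],"white",B[n])[0] for n in C}
xy,w1,w2=axis(azi(C["scene"],M["scene"]),azi(C["side"],M["side"])); print("axis",xy,w1,w2)
for n,m in M.items():
    o,_=rays(C[n],m[:1]); r=np.linalg.norm(xy-o[:2]); a0=np.arctan2(*(xy-o[:2])[::-1]); L=[]
    for y in range(m[:,1].min()+9,m[:,1].max()-5):
        x=m[m[:,1]==y][:,0]; _,d=rays(C[n],[[x.min()-.5,y],[x.max()+.5,y]])
        a=np.arctan2(d[:,1],d[:,0]); h=np.hypot(d[:,0],d[:,1]); L.append((o[2]+np.mean(d[:,2]/h)*r,r*np.sin(a.mean()-a0)))
    L=np.array(L); print(n,len(L),"tilt rad",np.polyfit(L[:,0],L[:,1],1)[0],"z",L[[0,-1],0],"off mm",1e3*L[:,1].mean())
E
```

```text
axis [ 0.58952606 -0.18075992] 0.059718816450192794 0.06285044680617183
scene 20 tilt rad -0.028331076925316025 z [0.17996988 0.12925398] off mm 0.018264235555345766
side 31 tilt rad 0.012484988598924421 z [0.19301795 0.12408024] off mm -0.015331153131207352
```

Measured tilt is at most 0.03 rad, which is at the pixel-noise level, and the axis is within about 1.3 mm of the seal's. Handing in.

```bash
python3 -c "
from rig import manip
print(manip.hand_in())"
```

```text
the job is handed in; nothing more can be done
None
```

The funnel is nested and released in the seal, within about 1.3 mm of its axis and tilted no more than about 0.03 rad by camera, after roughly 12 N of pressing for 2 s; the bottle, beaker and jar were not touched. I handed the job in, but the rig returned no verdict.

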